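# Lock the soldering turntable with its index pin

### The job

Take the knurled index pin out of the pin block and put it into the bore of the soldering turntable until its nose rests on the index plate underneath. Keep hold of the pin and, pressing it down only lightly, walk the turntable round with it until the nose drops into one of the hidden index holes; stop there, push the pin fully home so that its collar sits on the turntable, and let go. Never force the pin, sideways or down, and leave everything else on the bench as it is.

Things in the scene. Friction and masses are not known exactly. Their poses are not given: they have to be found in the camera images.
- pin: Steel index pin, the only thing in the pin block with a collar and a thick knurled head; round, 62 mm long, about 80 g. Origin: centre of the nose's flat end; z runs up the pin. Bullet nose 6 to 10 mm wide over z 0 to 4 mm, shank 10 mm wide to z 24, collar 19 mm wide z 24 to 28, head 16 mm wide z 28 to 62. Starts upright in a bore of the block, collar on its top; lift 24 mm to clear.
- pin_head (a point): The place to grip the index pin: on its axis, 49 mm above the end of its nose, on the knurled head; z up along the pin. Gripped here from above, the fingertips stay clear of the turntable when the pin is home. The pin bends if its nose or shank takes more than 40 N, so ease it in without side load.
- turntable: Plain aluminium plate 200 x 200 x 12 mm with a connector nest near each corner (up to 26 mm above the plate, 65 mm or more from the bore). Turns without end either way about its vertical centre axis on a stiff bearing: about 3 N sideways at the bore turns it, and it stays where left. Origin: centre of its underside; the bore lies on its x axis. A 40 mm hub cap is at its centre.
- bore (a point): Centre of the mouth of the turntable's only through bore, in its upper face, 53 mm above the bench; 74 mm from the turning axis, in the middle of one side. Bore 11.3 mm wide with a 1 mm chamfer. The frame turns with the turntable: z up, x away from the axis.
- axis (a point): Centre of the turntable's upper face, on its vertical axis of turning; same axes as bore.
- under_bore (a point): Point on the flat fixed index plate under the bore, 13 mm below the upper face; turns with the turntable. Off a hole, the nose rests here, collar 11 mm clear. The plate has four blind holes 90 degrees apart on the bore's circle, 11.5 mm wide, 13 mm deep, unseen, unmarked; the bore starts 15 degrees or more from each. Over a hole the pin drops 11 mm more, collar down on the turntable.
- pin_block: The pin block: fixed dark steel block 124 x 40 x 34 mm with three equal bores in a row along its x axis, 40 mm apart, 12 mm wide, 28 mm deep. Origin at the centre of its underside, z up.
- stud: A flat-headed stud in the pin block: head 22 mm diameter, 10 mm high on the block's top. Leave it. Origin at its foot.
- punch: A slim centre punch in the pin block: 15 mm flange on the block's top, above it a 10 mm stem up to 44 mm over the block's top. Leave it. Origin at its tip.
- solder_reel: Solder reel standing on its flange, 60 mm diameter, 40 mm high. Leave it. Origin under its centre.
- flux_bottle: Small amber flux bottle, 40 mm diameter, 85 mm high. Leave it. Origin under its centre.
- screwdriver: Screwdriver lying on the bench, 170 mm long. Leave it.
- solder_sucker: Blue desoldering pump lying on the bench, 20 mm diameter, about 190 mm long. Leave it.
- connector_tray: Black tray of connectors, 130 x 90 x 30 mm. Leave it. Origin under its centre.

How it is judged (in metres and radians):
On the way, in this order (a step that is already met when the one before it is completed fails the run):
1. the pin, held, stands in the turntable's bore with its nose on the index plate (z of pin in the frame of bore between -0.0145 and -0.0115 m and horizontal distance between pin and bore below 0.003 m and contact force between the fingers and pin above 0.5 N), for 0.2 s.
2. with the pin still held, its nose has dropped into an index hole by 5 mm or more (z of pin in the frame of bore below -0.018 m and horizontal distance between pin and bore below 0.003 m and contact force between the fingers and pin above 0.5 N), for 0.1 s.
At the end, for the whole second after the job is handed in: The pin stands upright (within 6 degrees) in the turntable's bore (within 3 mm of its centre), its collar down on the turntable to within 1.5 mm, so that its nose is in an index hole; it is at rest and let go (z of pin in the frame of bore below -0.0225 m and horizontal distance between pin and bore below 0.003 m and angle between pin's own z axis and vertical below 0.1 rad and linear speed of pin below 0.01 m/s and contact force between the fingers and pin below 0.1 N); the robot touches nothing.
It fails at once if the pin is forced against the turntable or the base: more than 40 N (contact force between pin and turntable above 40 N or contact force between pin and base above 40 N).
It fails at once if something else on the bench is disturbed (moved more than 15 mm) (distance of any of stud, punch, solder_reel, flux_bottle, screwdriver, solder_sucker, connector_tray from where it was at the start of the episode above 0.015 m).
It also fails if it takes over 67 s, if anything falls off the work surface, if the arm or the gripper's body presses on something with over 40 N, if the wrist force passes 120 N, or if a joint passes its speed limit or range.

### The arm

A 6-joint arm with a two-finger parallel gripper is mounted at the origin on the work surface. World frame = base frame: x ahead of the robot, y to its left, z up, the work surface at z = 0. Lengths are in mm, angles in rad, forces in N, time in s.
With the tool pointing down it reaches from about 275 to 750 mm from the base axis. Payload 10.2 kg.
Tool frame: the origin (TCP) lies on the front face of the gripper's body, between the roots of the fingers; the fingertips stand 73 mm ahead of it and the grasp point (between the pads) lies 54 mm ahead of it; z points along the fingers, y is the line along which they close (so a half turn about z gives the same grasp; the last joint's range is limited). The gripper opens to 85 mm and grips with 20 to 120 N. Pads are 22 mm wide; open, the fingers measure 114 mm over their backs; the gripper's body (76 mm by 85 mm) begins 54 mm behind the grasp point. The pads swing forward as they close: fully open they stand 13 mm farther back than shut.
Start: joints at [1.042, 0.313, 1.498, -0, 1.331, -0.223], TCP at [158.068, 500.646, 303.894] pointing down, gripper open.
Joint ranges: [-2.94, 2.94], [-0.97, 2.17], [0.19, 2.56], [-1.23, 4.37], [0.02, 3.11], [-2.88, 2.88]. Speed limits (rad/s): [2.39, 2.39, 3.01, 3.14, 3.14, 3.14].

### API

Orientations are given as a unit quaternion [w, x, y, z].
In Python, from rig import * gives the robot as it stands.
- The arm moves only by the tool step_arm, never from a script. Its argument "plan" is a list of rows, each an object with "offset": the shift along the tool's x, y, z in cm, a list of three; "rot": the turn, a rotation vector about the tool's x, y, z in degrees, a list of three; "gripper": the finger opening in cm, from 0 to 8.54. In form: [{"offset": [x, y, z], "rot": [wx, wy, wz], "gripper": gripper}, ...]. A call has 1 to 12 rows; each row is the pose to reach, as a shift and turn from the pose commanded when the call began, along the tool's axes at that moment; what a row does not reach only later rows make up. A row lasts 1/10 s, in which the tool goes at most 50 mm and 8.59 degrees, less where a joint would pass 70% of its speed; a pose out of reach is approached as far as the arm can. A call with a gripper value outside its range is refused whole. The fingers move at their own pace and stop on an object; "squeeze" is the grip in N (left out, the last holds). Time passes only in rows, so rows that repeat a pose let the fingers close. It gives the time, the measured TCP pose, the force, the opening and the grip force at its end, in the units of the state.
- sense(): the state, without advancing time (a new reading comes with each control period).
- capture(name): name is "scene" or "side" or "wrist"; returns a dict with "color" (480x640x3 uint8, red, green, blue), "depth" (480x640 float32, mm along the optical axis (not along the pixel's ray), 0 where there is no reading), "vertical_fov" (degrees; the focal length in pixels is half the picture's height over the tangent of half this angle, whatever the lens; pixels are square), "cx", "cy" (the principal point, pixels), "k1" (the pictures are not rectified: a ray, as slopes to the right and down, at radius r is drawn at 1 + k1 r^2 times it, then the intrinsics apply), "rvec" (rotation vector, rad) and "tvec" (3), from world to camera coordinates, as OpenCV has them; the wrist camera has in their place "mount" (4x4, takes a point from camera to tool coordinates, whose origin is the TCP and whose axes are the flange's). Camera axes: x right, y down, z forward; pixel columns grow to the right and rows downward; lengths in mm; the calibration is good to about 2 mm. A picture is of the moment at which its call begins: read the wrist's pose just before it.
- finish_job(): hands the job in; it is judged then, once.
The state is a dict: "time_s": time; "joints": joint angles; "dq": joint speeds; "tau": joint torques, N m; "eef_pos": TCP position; "ee_rot": TCP orientation; "force": force on the tool from outside, world axes, zero at the start; "wrist_torque": the same for the moment, N m; "grip_width": opening from 0.0 (shut) to 1.0 (fully open); "grip_force": force on a finger pad.
Only numpy, scipy, OpenCV 4.12 (cv2) and the standard library are available. Lean on these libraries where they do the work, as an engineer would, in place of code of your own. Each camera call takes 0.05 s, during which the arm holds its last target. There are 200 camera calls.

## Working session

There is one attempt and no reset: what is moved stays moved. The work goes in short steps, Python scripts to look and compute and a tool call to move; the robot and the scene stay as the last step left them, time stands still between calls to the robot, and variables do not carry over. Pictures are saved under pics/ and viewed, at most 10 in all, crops included, and the job is handed in when it is done.

Besides the shell and the picture viewer there is one more tool, called after ">>>" as name(argument=value, ...), one argument or row to a line, values as JSON. step_arm: Moves the arm, as the interface text tells. Its arguments: {"type":"object","properties":{"plan":{"type":"array"},"squeeze":{"type":"number"}},"required":["plan"]}

```bash
mkdir -p pics; ls
cat > h.py <<'E'
import numpy as np, cv2
from rig import *
from scipy.spatial.transform import Rotation as R
def cap(n):
    s=sense(); c=capture(n)
    f=240/np.tan(np.radians(c["vertical_fov"])/2)
    if n=="wrist":
        q=np.array(s["ee_rot"]); T=np.eye(4); T[:3,:3]=R.from_quat(q[[1,2,3,0]]).as_matrix(); T[:3,3]=s["eef_pos"]
        M=T@np.array(c["mount"])
    else:
        W=np.eye(4); W[:3,:3]=cv2.Rodrigues(np.array(c["rvec"],float))[0]; W[:3,3]=np.ravel(c["tvec"]); M=np.linalg.inv(W)
    c.update(f=f,M=M); return c
def slopes(c,uv):
    d=(np.atleast_2d(uv).astype(float)-[c["cx"],c["cy"]])/c["f"]; s=d.copy()
    for _ in range(20): s=d/(1+c["k1"]*(s**2).sum(1,keepdims=True))
    return s
def rays(c,uv):
    s=slopes(c,uv); return c["M"][:3,3], np.c_[s,np.ones(len(s))]@c["M"][:3,:3].T
def onz(c,uv,z):
    o,d=rays(c,uv); return o+d*((z-o[2])/d[:,2])[:,None]
def dep(c,uv):
    uv=np.atleast_2d(uv); o,d=rays(c,uv); z=c["depth"][uv[:,1].astype(int),uv[:,0].astype(int)]
    return o+d*z[:,None]
def cloud(c):
    v,u=np.mgrid[0:480,0:640]; P=dep(c,np.c_[u.ravel(),v.ravel()]).reshape(480,640,3); P[c["depth"]<=0]=np.nan; return P
def tri(A,B):  # (cam,uv) pairs
    o1,d1=rays(*A);o2,d2=rays(*B); d1=d1[0];d2=d2[0]
    t=np.linalg.lstsq(np.c_[d1,-d2],o2-o1,rcond=None)[0]; p=o1+t[0]*d1;q=o2+t[1]*d2
    return (p+q)/2,np.linalg.norm(p-q)
E
python3 - <<'E'
from h import *
for n in("scene","side","wrist"):
    c=cap(n); cv2.imwrite(f"pics/{n}0.png",c["color"][...,::-1]); print(n,c["M"].round(2).tolist(),c["k1"],c["f"])
print(sense())
E
```

```text
pics
scene [[0.62, 0.61, -0.49, 1108.02], [0.78, -0.47, 0.41, -459.75], [0.02, -0.64, -0.76, 991.67], [0.0, 0.0, 0.0, 1.0]] -0.13479755877473185 534.1619726845062
side [[1.0, -0.03, 0.06, 470.95], [-0.07, -0.64, 0.76, -610.66], [0.02, -0.77, -0.64, 625.25], [0.0, 0.0, 0.0, 1.0]] -0.0780414995072242 489.01573049343324
wrist [[0.3, 0.9, 0.31, 77.53], [0.95, -0.28, -0.1, 526.82], [-0.0, 0.33, -0.94, 373.39], [0.0, 0.0, 0.0, 1.0]] -0.0396908756152276 338.47799328209567
{'time_s': 0.15, 'joints': array([ 1.04162438e+00,  3.13312531e-01,  1.49821749e+00, -1.73927732e-05,
        1.33099277e+00, -2.23410815e-01]), 'dq': array([-1.22601048e-03, -1.96216266e-03, -2.02615069e-03, -1.52136438e-03,
        7.95884996e-05,  7.75221246e-04]), 'tau': array([ 1.74053504e-03, -4.12361884e+01, -2.59797478e+01, -2.96163525e-04,
        3.21692685e-03, -1.63048020e-05]), 'eef_pos': array([157.99765876, 500.54503388, 303.48805286]), 'ee_rot': array([-1.63045023e-04,  1.52283668e-01,  9.88336718e-01, -4.35633609e-04]), 'force': array([-0.35064463, -0.38287553, -0.56427275]), 'wrist_torque': array([0.02943772, 0.02004665, 0.01693811]), 'grip_force': 0.0, 'grip_width': 0.999377983740083}
```

View pics/scene0.png

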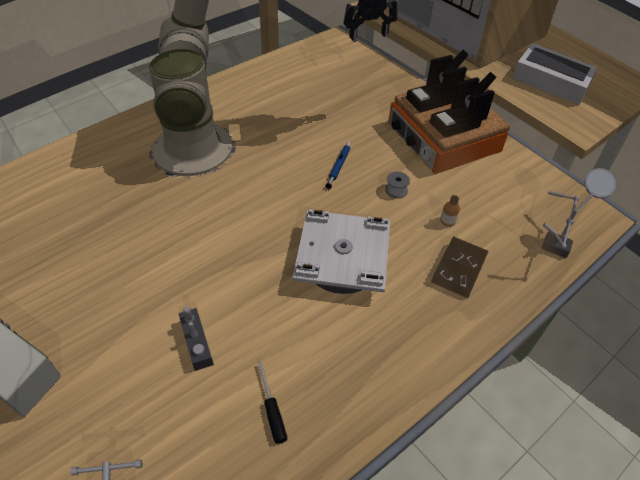

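View pics/side0.png

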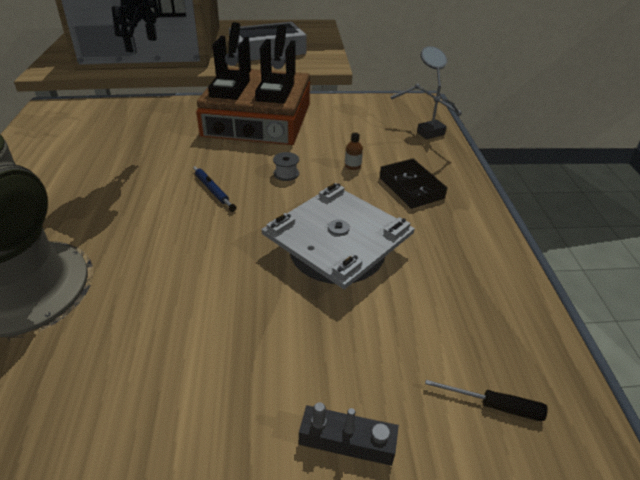

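Scene picture: the pin block is at about (195,337), the turntable hub at (343,246) and the bore at (311,243). Side picture: the pin is the left item in the block at (319,413), the punch is at (350,420), the stud at (380,435) and the bore at (311,248). Next I'll look at enlarged crops.

Run:
```python
from h import *
a=cv2.imread("pics/scene0.png");b=cv2.imread("pics/side0.png")
cr=lambda i,x,y:cv2.resize(i[y:y+75,x:x+100],(400,300),interpolation=cv2.INTER_CUBIC)
cv2.imwrite("pics/crops.png",np.vstack([np.hstack([cr(a,150,300),cr(b,295,390)]),np.hstack([cr(a,293,205),cr(b,280,200)])]))
for n,uvs in(("scene",[(187,312),(192,325),(198,349),(311,243),(343,246),(330,260)]),("side",[(319,407),(350,411),(380,431),(311,248),(339,228),(330,250)])):
    c=cap(n); print(n,dep(c,uvs).round(1).tolist())
```

```text
scene [[512.7, -294.5, 70.0], [548.4, -302.8, 75.3], [583.8, -315.9, 43.5], [509.0, 27.9, 46.0], [571.0, 69.7, 64.3], [578.1, 26.7, 54.6]]
side [[507.3, -292.9, 72.1], [544.2, -304.5, 79.2], [583.8, -314.0, 42.6], [516.5, 28.8, 47.8], [569.8, 69.5, 58.1], [548.7, 14.6, 54.6]]
```

View pics/crops.png

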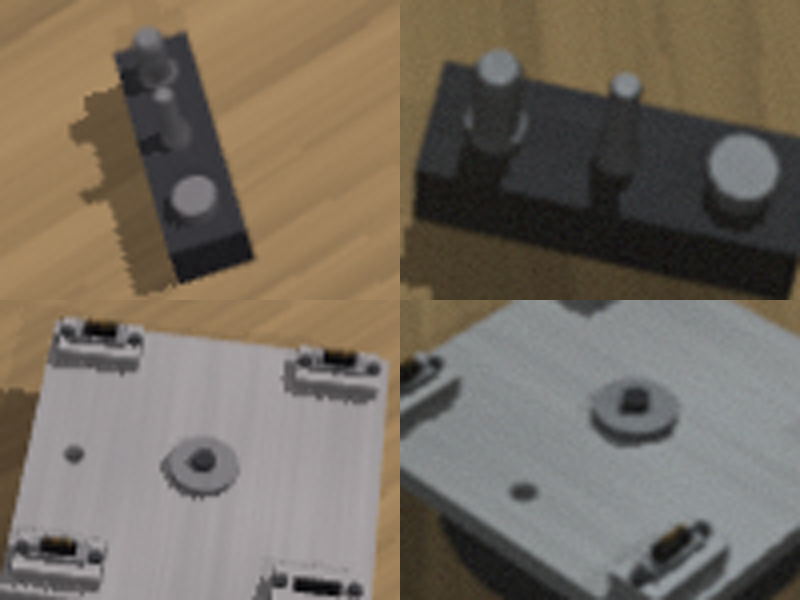

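The crops confirm it: the pin with its collar is at the end of the row, with the punch in the middle. Depth puts the pin at about (509,-294), top z 71, and the bore at about (512,28). I'll hover over the turntable first and use the wrist camera.

>>> step_arm(
  plan=[
    {"offset": [-47.9, -34.4, 0], "rot": [0, 0, 0], "gripper": 8.5},
    {"offset": [-47.9, -34.4, 0], "rot": [0, 0, 0], "gripper": 8.5},
    {"offset": [-47.9, -34.4, 0], "rot": [0, 0, 0], "gripper": 8.5},
    {"offset": [-47.9, -34.4, 0], "rot": [0, 0, 0], "gripper": 8.5},
    {"offset": [-47.9, -34.4, 0], "rot": [0, 0, 0], "gripper": 8.5},
    {"offset": [-47.9, -34.4, 0], "rot": [0, 0, 0], "gripper": 8.5},
    {"offset": [-47.9, -34.4, 0], "rot": [0, 0, 0], "gripper": 8.5},
    {"offset": [-47.9, -34.4, 0], "rot": [0, 0, 0], "gripper": 8.5},
    {"offset": [-47.9, -34.4, 0], "rot": [0, 0, 0], "gripper": 8.5},
    {"offset": [-47.9, -34.4, 0], "rot": [0, 0, 0], "gripper": 8.5},
    {"offset": [-47.9, -34.4, 0], "rot": [0, 0, 0], "gripper": 8.5},
    {"offset": [-47.9, -34.4, 0], "rot": [0, 0, 0], "gripper": 8.5},
  ],
)

```text
time_s: 1.45
eef_pos: [512.4, 25.9, 303.8]
ee_rot: [0.0, 0.153, 0.988, -0.0]
force: [0.2, 0.6, 0.3]
grip_width: 0.997
grip_force: 0.0
```

>>> step_arm(
  plan=[
    {"offset": [0, 0, 0], "rot": [0, 0, 0], "gripper": 8.5},
    {"offset": [0, 0, 0], "rot": [0, 0, 0], "gripper": 8.5},
  ],
)

```text
time_s: 1.65
eef_pos: [511.2, 28.1, 303.5]
ee_rot: [-0.001, 0.153, 0.988, 0.0]
force: [-0.6, 0.7, 0.0]
grip_width: 0.993
grip_force: 0.0
```

Run:
```python
from h import *
c=cap("wrist"); cv2.imwrite("pics/w1.png",c["color"][...,::-1])
print(onz(c,[(320,240)],53)); np.savez("w1.npz",**{k:c[k] for k in("color","depth","cx","cy","k1","f","M")})
```

```text
[[539.88438477  21.02023417  53.        ]]
```

View pics/w1.png

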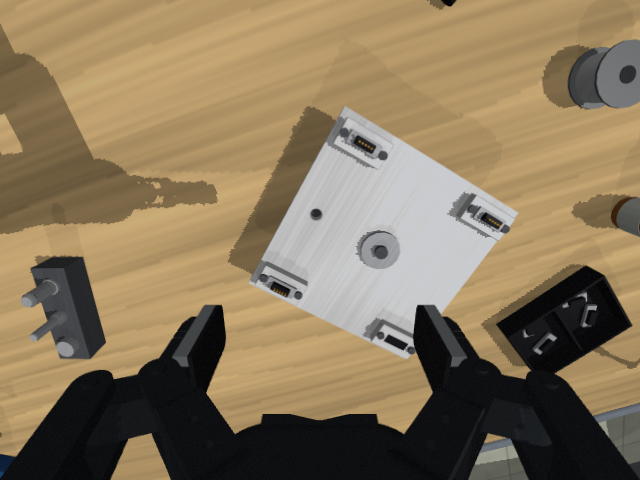

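>>> step_arm(
  plan=[
    {"offset": [9.95, -30.7, 6.0], "rot": [0, 0, 0], "gripper": 6.0},
    {"offset": [9.95, -30.7, 6.0], "rot": [0, 0, 0], "gripper": 6.0},
    {"offset": [9.95, -30.7, 6.0], "rot": [0, 0, 0], "gripper": 6.0},
    {"offset": [9.95, -30.7, 6.0], "rot": [0, 0, 0], "gripper": 6.0},
    {"offset": [9.95, -30.7, 6.0], "rot": [0, 0, 0], "gripper": 6.0},
    {"offset": [9.95, -30.7, 6.0], "rot": [0, 0, 0], "gripper": 6.0},
    {"offset": [9.95, -30.7, 6.0], "rot": [0, 0, 0], "gripper": 6.0},
    {"offset": [9.95, -30.7, 6.0], "rot": [0, 0, 0], "gripper": 6.0},
    {"offset": [9.95, -30.7, 6.0], "rot": [0, 0, 0], "gripper": 6.0},
    {"offset": [9.95, -30.7, 6.0], "rot": [0, 0, 0], "gripper": 6.0},
    {"offset": [9.95, -30.7, 6.0], "rot": [0, 0, 0], "gripper": 6.0},
    {"offset": [9.95, -30.7, 6.0], "rot": [0, 0, 0], "gripper": 6.0},
  ],
)

```text
time_s: 2.9
eef_pos: [324.4, -233.7, 244.0]
ee_rot: [0.0, 0.151, 0.988, -0.0]
force: [-0.8, -0.6, -0.7]
grip_width: 0.704
grip_force: 0.0
```

The wrist picture shows the bore at (316,214), the hub at (380,250) and the block at left (65,310). I got the sign of the x offset wrong on that move, so I'm correcting it now.

>>> step_arm(
  plan=[
    {"offset": [-19.4, -0.2, 0], "rot": [0, 0, 0], "gripper": 6.0},
    {"offset": [-19.4, -0.2, 0], "rot": [0, 0, 0], "gripper": 6.0},
    {"offset": [-19.4, -0.2, 0], "rot": [0, 0, 0], "gripper": 6.0},
    {"offset": [-19.4, -0.2, 0], "rot": [0, 0, 0], "gripper": 6.0},
    {"offset": [-19.4, -0.2, 0], "rot": [0, 0, 0], "gripper": 6.0},
    {"offset": [-19.4, -0.2, 0], "rot": [0, 0, 0], "gripper": 6.0},
    {"offset": [-19.4, -0.2, 0], "rot": [0, 0, 0], "gripper": 6.0},
    {"offset": [-19.4, -0.2, 0], "rot": [0, 0, 0], "gripper": 6.0},
    {"offset": [-19.4, -0.2, 0], "rot": [0, 0, 0], "gripper": 6.0},
  ],
)

```text
time_s: 3.8
eef_pos: [507.8, -294.6, 244.5]
ee_rot: [0.0, 0.153, 0.988, -0.0]
force: [0.7, 0.5, 0.1]
grip_width: 0.702
grip_force: 0.0
```

Run:
```python
from h import *
w=cap("wrist"); cv2.imwrite("pics/w2.png",w["color"][...,::-1])
print(sense()["eef_pos"],sense()["ee_rot"])
a=dict(np.load("w1.npz"))
# bore: dark blob in the three views, on z=53
def blob(c,uv,r=9,thr=0.6):
    u,v=uv; g=cv2.cvtColor(c["color"],cv2.COLOR_RGB2GRAY)[v-r:v+r+1,u-r:u+r+1].astype(float)
    t=np.median(g); m=(g<thr*t).astype(np.uint8); wt=np.clip(t*0.85-g,0,None)*cv2.dilate(m,np.ones((3,3)))
    y,x=np.mgrid[v-r:v+r+1,u-r:u+r+1]; return np.array([[(x*wt).sum(),(y*wt).sum()]])/wt.sum(),m.sum()
V=[(a,(316,214)),(cap("scene"),(311,243)),(cap("side"),(311,248))]
uv=[]
for c,p in V:
    q,n=blob(c,p); uv.append(q); print("bore",q,n,onz(c,q,53).round(1))
for i,j in((0,1),(0,2),(1,2)): print(tri((V[i][0],uv[i]),(V[j][0],uv[j])))
# axis: hub cap bright disc depth top
P=cloud(a); 
m=(np.abs(P[...,2]-54)<4)
print("plate z",np.nanmedian(P[...,2][m]), "hub top z",dep(a,[(368,245),(392,258)]).round(1).tolist())
# pin top in wrist
W=cloud(w); m=(W[...,2]>55)&(W[...,2]<85)&(np.hypot(W[...,0]-508,W[...,1]+294)<20)
print("pin pts",m.sum(),np.nanmean(W[m],0)); ys,xs=np.nonzero(m); print(xs.min(),xs.max(),ys.min(),ys.max())
np.savez("w2.npz",**{k:w[k] for k in("color","depth","cx","cy","k1","f","M")})
```

```text
[ 507.96665357 -294.64929482  244.42921893] [ 2.60899725e-04  1.52473391e-01  9.88307526e-01 -1.77276404e-04]
bore [[315.83356133 213.60025702]] 97 [[512.5  25.4  53. ]]
bore [[311.11886215 243.29773239]] 11 [[514.2  24.   53. ]]
bore [[307.45445736 240.45494186]] 4 [[511.   43.3  53. ]]
(array([512.97279263,  25.11947307,  50.91979244]), np.float64(0.2119929541343525))
(array([509.43794309,  26.75272072,  67.25488573]), np.float64(1.109801746006087))
(array([513.47258123,  25.59761812,  61.13642424]), np.float64(12.905580605700003))
plate z 53.02412194884988 hub top z [[557.4, 65.5, 58.6], [578.1, 85.0, 59.0]]
pin pts 403 [ 503.98613012 -290.8060743    68.96500376]
311 331 218 242
```

View pics/w2.png

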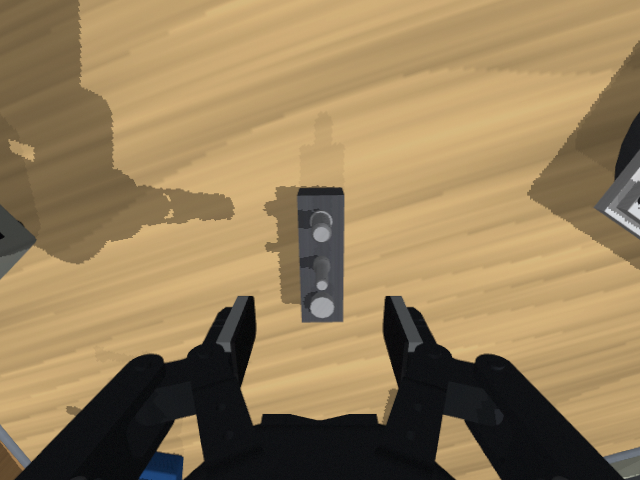

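The wrist view shows the block in line with the image: pin top at about (321,234), punch tip (322,285), stud (322,307). Next I'll locate the pin's top disc.

Run:
```python
from h import *
w=dict(np.load("w2.npz")); s=cap("side"); c=cap("scene")
def bright(c,box,name):
    x0,x1,y0,y1=box; g=cv2.cvtColor(c["color"],cv2.COLOR_RGB2GRAY)[y0:y1,x0:x1]
    t,m=cv2.threshold(g,0,255,cv2.THRESH_OTSU); n,l,st,ce=cv2.connectedComponentsWithStats(m)
    i=1+np.argmax(st[1:,4]); q=ce[i]+[x0,y0]; print(name,t,st[i],q,onz(c,q,72).round(1)); return q
qw=bright(w,(308,336,222,246),"w"); qs=bright(s,(312,326,398,414),"s"); qc=bright(c,(180,194,304,318),"c")
for A,B in(((w,qw),(s,qs)),((w,qw),(c,qc)),((s,qs),(c,qc))): print("pin",tri(A,B))
print("stud",onz(w,[(322,307)],44)); 
# turntable: axis from hub outline
a=dict(np.load("w1.npz")); P=cloud(a); m=(P[...,2]>56.5)&(P[...,2]<62)&(np.hypot(P[...,0]-571,P[...,1]-69)<35)
ys,xs=np.nonzero(m); pts=np.c_[xs,ys].astype(np.float32); e=cv2.fitEllipse(cv2.convexHull(pts)); print("hub",e,onz(a,[e[0]],np.nanmedian(P[m][:,2])),np.nanmedian(P[m][:,2]))
m=(np.abs(P[...,2]-53)<2.5)&(np.hypot(P[...,0]-571,P[...,1]-69)<150); 
h=cv2.minAreaRect(P[m][:,:2].astype(np.float32)); print("plate",h, cv2.boxPoints(h))
```

```text
w 117.0 [  5   5  17  15 207] [321.18357488 233.98067633] [[ 505.9 -291.4   72. ]]
s 101.0 [  0   0  14  13 158] [318.79113924 403.30379747] [[ 507.4 -287.7   72. ]]
c 99.0 [ 0  0 14  9 98] [185.85714286 307.13265306] [[ 502.5 -290.9   72. ]]
pin (array([ 505.93619307, -290.634725  ,   75.91835506]), np.float64(2.6330531104065096))
pin (array([ 504.75853331, -291.29435755,   75.37898388]), np.float64(0.3924590214534023))
pin (array([ 507.01076022, -292.00864025,   79.07424859]), np.float64(0.35213201074112355))
stud [[ 582.36855549 -314.4529817    44.        ]]
hub ((379.9228820800781, 250.13088989257812), (36.61673355102539, 39.1239128112793), 66.61995697021484) [[566.15193665  75.42086524  59.0217708 ]] 59.02177079718038
plate ((567.8307495117188, 75.52410125732422), (201.35073852539062, 201.26968383789062), 43.322322845458984) [[425.54312   79.66296 ]
 [563.63464  -66.761856]
 [710.1184    71.38525 ]
 [572.02686  217.81006 ]]
```

>>> step_arm(
  plan=[
    {"offset": [0.29, 0.24, 4.0], "rot": [0, 0, 0], "gripper": 5.0},
    {"offset": [0.29, 0.24, 6.4], "rot": [0, 0, 0], "gripper": 5.0},
    {"offset": [0.29, 0.24, 6.4], "rot": [0, 0, 0], "gripper": 5.0},
    {"offset": [0.29, 0.24, 6.4], "rot": [0, 0, 0], "gripper": 5.0},
    {"offset": [0.29, 0.24, 6.4], "rot": [0, 0, 0], "gripper": 5.0},
  ],
)

```text
time_s: 4.55
eef_pos: [506.9, -292.0, 181.6]
ee_rot: [0.001, 0.152, 0.988, -0.001]
force: [-0.3, -1.0, -0.2]
grip_width: 0.582
grip_force: 0.0
```

Run:
```python
from h import *
w0=dict(np.load("w2.npz")); s=sense(); w=cap("wrist"); cv2.imwrite("pics/w3.png",w["color"][...,::-1])
print(s["eef_pos"])
W=cloud(w); m=(W[...,2]>62)&(W[...,2]<85)&(np.hypot(W[...,0]-506,W[...,1]+291.5)<20); ys,xs=np.nonzero(m);print(m.sum(),xs.min(),xs.max(),ys.min(),ys.max())
g=cv2.cvtColor(w["color"],cv2.COLOR_RGB2GRAY); x0,x1,y0,y1=xs.min()-4,xs.max()+5,ys.min()-4,ys.max()+5
t,b=cv2.threshold(g[y0:y1,x0:x1],0,255,cv2.THRESH_OTSU); n,l,st,ce=cv2.connectedComponentsWithStats(b); i=1+np.argmax(st[1:,4]); q=ce[i]+[x0,y0]
print(st[i],q,onz(w,q,72),tri((w0,(321.18,233.98)),(w,q)))
# top disc z by depth
print(np.nanmedian(W[int(q[1])-2:int(q[1])+3,int(q[0])-2:int(q[0])+3,2]))
```

```text
[ 506.87039265 -292.01122182  181.64766411]
598 305 331 253 280
[  7   8  24  24 365] [319.37808219 270.10136986] [[ 505.58103401 -290.62489938   72.        ]] (array([ 507.5387697 , -291.57652946,   67.31588948]), np.float64(0.6412600117214362))
71.97906845202209
```

>>> step_arm(
  plan=[
    {"offset": [0.16, 0.09, 2.5], "rot": [0, 0, 0], "gripper": 5.0},
    {"offset": [0.16, 0.09, 5.0], "rot": [0, 0, 0], "gripper": 5.0},
    {"offset": [0.16, 0.09, 6.86], "rot": [0, 0, 0], "gripper": 5.0},
    {"offset": [0.16, 0.09, 6.86], "rot": [0, 0, 0], "gripper": 5.0},
    {"offset": [0.16, 0.09, 6.86], "rot": [0, 0, 0], "gripper": 5.0},
  ],
)

```text
time_s: 5.1
eef_pos: [505.5, -290.6, 112.6]
ee_rot: [0.001, 0.152, 0.988, -0.0]
force: [-1.5, -0.1, 0.8]
grip_width: 0.583
grip_force: 0.0
```

>>> step_arm(
  plan=[
    {"offset": [0, 0, 0], "rot": [0, 0, 0], "gripper": 1.0},
    {"offset": [0, 0, 0], "rot": [0, 0, 0], "gripper": 1.0},
    {"offset": [0, 0, 0], "rot": [0, 0, 0], "gripper": 1.0},
    {"offset": [0, 0, 0], "rot": [0, 0, 0], "gripper": 1.0},
    {"offset": [0, 0, 0], "rot": [0, 0, 0], "gripper": 1.0},
    {"offset": [0, 0, 0], "rot": [0, 0, 0], "gripper": 1.0},
    {"offset": [0, 0, 0], "rot": [0, 0, 0], "gripper": 1.0},
    {"offset": [0, 0, 0], "rot": [0, 0, 0], "gripper": 1.0},
  ],
  squeeze=60,
)

```text
time_s: 5.9
eef_pos: [505.3, -291.0, 112.6]
ee_rot: [0.001, 0.152, 0.988, -0.001]
force: [-2.2, -2.0, 6.8]
grip_width: 0.174
grip_force: 58.6
```

>>> step_arm(
  plan=[
    {"offset": [0, 0, -1.5], "rot": [0, 0, 0], "gripper": 1.0},
    {"offset": [0, 0, -4.0], "rot": [0, 0, 0], "gripper": 1.0},
    {"offset": [0, 0, -8.0], "rot": [0, 0, 0], "gripper": 1.0},
    {"offset": [0, 0, -12.0], "rot": [0, 0, 0], "gripper": 1.0},
    {"offset": [0, 0, -12.0], "rot": [0, 0, 0], "gripper": 1.0},
    {"offset": [0, 0, -12.0], "rot": [0, 0, 0], "gripper": 1.0},
  ],
)

```text
time_s: 6.5
eef_pos: [505.1, -290.1, 231.6]
ee_rot: [0.0, 0.152, 0.988, -0.0]
force: [-0.0, 0.3, -2.3]
grip_width: 0.17
grip_force: 59.3
```

>>> step_arm(
  plan=[
    {"offset": [1.0, 3.5, 0], "rot": [0, 0, -7], "gripper": 1.0},
    {"offset": [2.0, 7.0, 0], "rot": [0, 0, -14], "gripper": 1.0},
    {"offset": [3.0, 10.5, 0], "rot": [0, 0, -21], "gripper": 1.0},
    {"offset": [4.0, 14.0, 0], "rot": [0, 0, -28], "gripper": 1.0},
    {"offset": [5.0, 17.5, 0], "rot": [0, 0, -35], "gripper": 1.0},
    {"offset": [6.0, 21.0, 0], "rot": [0, 0, -42], "gripper": 1.0},
    {"offset": [7.0, 24.5, 0], "rot": [0, 0, -49], "gripper": 1.0},
    {"offset": [8.0, 27.5, 0], "rot": [0, 0, -55], "gripper": 1.0},
    {"offset": [8.78, 30.38, 0], "rot": [0, 0, -60.5], "gripper": 1.0},
    {"offset": [8.78, 30.38, 0], "rot": [0, 0, -60.5], "gripper": 1.0},
    {"offset": [8.78, 30.38, 0], "rot": [0, 0, -60.5], "gripper": 1.0},
    {"offset": [8.78, 30.38, 0], "rot": [0, 0, -60.5], "gripper": 1.0},
  ],
)

```text
time_s: 7.7
eef_pos: [512.7, 25.1, 230.6]
ee_rot: [-0.001, -0.365, 0.931, 0.0]
force: [0.3, 0.2, 0.3]
grip_width: 0.164
grip_force: 59.3
```

Run:
```python
from h import *
s=sense(); w=cap("wrist"); cv2.imwrite("pics/w4.png",w["color"][...,::-1])
print(s["eef_pos"],s["ee_rot"],s["force"])
np.savez("w4.npz",**{k:w[k] for k in("color","depth","cx","cy","k1","f","M")})
```

```text
[512.65541177  25.13776076 230.56090244] [-6.34681069e-04 -3.65463893e-01  9.30825258e-01  2.81077151e-04] [0.33805665 0.22134994 0.28901249]
```

View pics/w4.png

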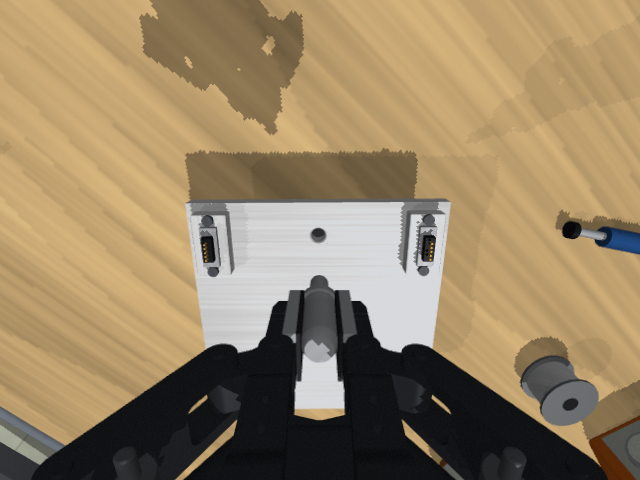

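The plate now lies square in the view, with the bore at (318,236) and the held pin's nose at (319,280), upright. Next I'll work out the offset between nose and bore.

Run:
```python
from h import *
a=dict(np.load("w4.npz")); g=cv2.cvtColor(a["color"],cv2.COLOR_RGB2GRAY)
m=(g[226:247,306:331]<110).astype(np.uint8); n,l,st,ce=cv2.connectedComponentsWithStats(m); i=1+np.argmax(st[1:,4]); q=ce[i]+[306,226]
b=onz(a,q,53); print("bore",st[i],q,b, "depth", np.nanmedian(cloud(a)[228:245,300:305,2]))
s=sense(); qt=np.array(s["ee_rot"]); Rt=R.from_quat(qt[[1,2,3,0]]).as_matrix(); print("bore in tool",(b-s["eef_pos"])@Rt)
Mi=np.linalg.inv(a["M"])
def proj(p):
    w=np.array(p)@Rt.T+s["eef_pos"]; c=w@Mi[:3,:3].T+Mi[:3,3]; k=c[:,:2]/c[:,2:]; r=(k**2).sum(1,keepdims=True)
    return k*(1+a["k1"]*r)*a["f"]+[a["cx"],a["cy"]]
t=np.linspace(0,2*np.pi,73); 
for z,r in((0,3),(4,5),(24,5),(28,9.5)):
    p=proj(np.c_[r*np.cos(t),r*np.sin(t),np.full(73,102.6-z)]); print(z,"rows",p[:,1].min(),p[:,1].max(),"cols",p[:,0].min(),p[:,0].max())
print(g[268:310:1,319].tolist()); 
for r in(280,284,288): print(r,g[r,300:340].tolist())
```

```text
bore [  5   2  15  14 150] [317.93333333 234.40666667] [[512.72700585  24.40170554  53.        ]] depth 53.07046660918209
bore in tool [[  0.28012331  -0.57784883 177.75269336]]
0 rows 272.8425482059016 282.47765371623143 cols 313.22535688838116 323.8823285334936
4 rows 272.6454999263338 288.9686121549664 cols 309.4848624849159 327.60380730051224
24 rows 290.0237586878382 307.7929091999024 cols 308.4182011559417 328.56282251712446
28 rows 285.5861961401569 319.9566635365516 cols 298.90572032729045 338.05085264945296
[215, 211, 214, 211, 212, 215, 215, 91, 73, 74, 75, 74, 74, 75, 74, 75, 74, 73, 73, 75, 88, 93, 92, 75, 77, 78, 77, 77, 76, 74, 76, 74, 74, 74, 75, 75, 75, 75, 74, 74, 75, 75]
280 [210, 210, 210, 210, 210, 211, 211, 211, 210, 210, 172, 82, 61, 64, 65, 67, 69, 72, 72, 74, 75, 75, 73, 73, 70, 68, 66, 152, 209, 210, 211, 211, 210, 211, 211, 211, 211, 211, 212, 211]
284 [211, 210, 210, 210, 210, 211, 210, 212, 211, 183, 111, 60, 63, 65, 68, 70, 71, 72, 73, 74, 76, 75, 75, 73, 72, 70, 68, 84, 163, 213, 214, 214, 213, 214, 214, 214, 214, 213, 213, 214]
288 [216, 216, 216, 215, 216, 217, 188, 115, 67, 67, 67, 69, 67, 69, 72, 76, 79, 82, 85, 88, 86, 84, 83, 80, 80, 77, 77, 75, 76, 73, 90, 145, 196, 216, 217, 217, 217, 216, 218, 217]
```

>>> step_arm(
  plan=[
    {"offset": [0.1, -0.06, 3.0], "rot": [0, 0, 0], "gripper": 1.0},
    {"offset": [0.1, -0.06, 5.5], "rot": [0, 0, 0], "gripper": 1.0},
    {"offset": [0.1, -0.06, 5.5], "rot": [0, 0, 0], "gripper": 1.0},
    {"offset": [0.1, -0.06, 5.5], "rot": [0, 0, 0], "gripper": 1.0},
    {"offset": [0.1, -0.06, 5.5], "rot": [0, 0, 0], "gripper": 1.0},
  ],
)

```text
time_s: 8.25
eef_pos: [513.1, 24.4, 177.6]
ee_rot: [0.001, -0.366, 0.931, -0.001]
force: [0.6, -0.3, 0.3]
grip_width: 0.172
grip_force: 59.3
```

Run:
```python
from h import *
s=sense(); w=cap("wrist"); sd=cap("side"); sc=cap("scene")
q=np.array(s["ee_rot"]); Rt=R.from_quat(q[[1,2,3,0]]).as_matrix(); print(s["eef_pos"],s["force"])
def crop(c,p,r=(40,30),k=(400,300)):
    Mi=np.linalg.inv(c["M"]); x=Mi[:3,:3]@p+Mi[:3,3]; u=(x[:2]/x[2]*c["f"]+[c["cx"],c["cy"]]).astype(int); print(u-r)
    u=np.clip(u,r,np.array([639,479])-r); return cv2.resize(c["color"][u[1]-r[1]:u[1]+r[1],u[0]-r[0]:u[0]+r[0]],k,interpolation=cv2.INTER_CUBIC)
p=np.array([513,25,60.])
im=np.hstack([crop(w,p),crop(sd,p)]); im2=np.hstack([crop(sc,p),crop(sc,p)]); cv2.imwrite("pics/c5.png",np.vstack([im,im2])[...,::-1])
np.savez("w5.npz",**{k:w[k] for k in("color","depth","cx","cy","k1","f","M")})
g=cv2.cvtColor(w["color"],cv2.COLOR_RGB2GRAY); m=(g[200:275,290:350]<110).astype(np.uint8)
n,l,st,ce=cv2.connectedComponentsWithStats(m); print(st,ce+[290,200])
```

```text
[513.07852055  24.37589647 177.61267985] [ 0.55421777 -0.26018881  0.27276905]
[280 236]
[269 214]
[271 210]
[271 210]
[[   0    0   60   75 3200]
 [   0    0   60   22 1058]
 [  49    1    1    1    1]
 [  51    1    2    2    3]
 [  54    0    4    4    6]
 [  43    5    1    1    1]
 [  51    4    2    1    2]
 [  54    5    4    2    5]
 [  59    4    1    1    1]
 [  47    8    1    1    1]
 [  59    9    1    1    1]
 [  21   54   18   16  221]] [[321.0628125  243.9434375 ]
 [314.27410208 211.58884688]
 [339.         201.        ]
 [341.33333333 201.33333333]
 [345.33333333 201.5       ]
 [333.         205.        ]
 [341.5        204.        ]
 [345.2        205.4       ]
 [349.         204.        ]
 [337.         208.        ]
 [349.         209.        ]
 [319.61538462 261.28959276]]
```

View pics/c5.png

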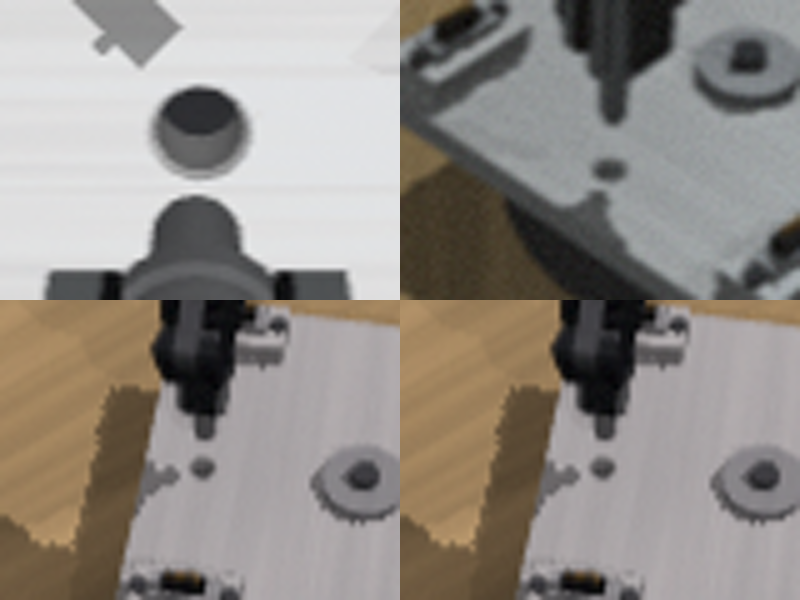

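The crops show the nose just above the bore, roughly in line in all three views. In the wrist image the chamfer ring's centre is at about (320,262.2) and the nose tip top at about (319.4,275).

Run:
```python
from h import *
a=dict(np.load("w5.npz")); s=sense(); q=np.array(s["ee_rot"]); Rt=R.from_quat(q[[1,2,3,0]]).as_matrix(); g=cv2.cvtColor(a["color"],cv2.COLOR_RGB2GRAY)
m=(g[240:273,300:342]<195).astype(np.uint8); n,l,st,ce=cv2.connectedComponentsWithStats(m); i=1+np.argmax(st[1:,4]); x,y,w,h,_=st[i]; print(st[i])
ctr=(300+x+w/2-.5,240+y+h/2-.5); b=onz(a,ctr,53); tb=(b-s["eef_pos"])@Rt; print(ctr,b,tb)
Mi=np.linalg.inv(a["M"])
def proj(p):
    W=np.array(p)@Rt.T+s["eef_pos"]; c=W@Mi[:3,:3].T+Mi[:3,3]; k=c[:,:2]/c[:,2:]; r=(k**2).sum(1,keepdims=True)
    return k*(1+a["k1"]*r)*a["f"]+[a["cx"],a["cy"]]
t=np.linspace(0,2*np.pi,73)
for dx in(0,-1,-2):
    P=[proj(np.c_[dx+r*np.cos(t),r*np.sin(t),np.full(73,102.6-z)]) for z,r in((0,3),(2,4.3),(4,5))]; print(dx,[(p[:,1].min().round(1),p[:,0].min().round(1),p[:,0].max().round(1)) for p in P])
print(g[268:292,319].tolist(),g[284,302:338].tolist())
```

```text
[ 10  13  21  19 312]
(np.float64(320.0), np.float64(262.0)) [[512.85755351  24.82776184  53.        ]] [[2.26185073e-02 2.66645279e-01 1.24257306e+02]]
0 [(np.float64(272.5), np.float64(314.3), np.float64(324.9)), (np.float64(271.9), np.float64(311.9), np.float64(327.3)), (np.float64(272.3), np.float64(310.6), np.float64(328.7))]
-1 [(np.float64(274.1), np.float64(314.3), np.float64(324.9)), (np.float64(273.5), np.float64(311.9), np.float64(327.3)), (np.float64(273.9), np.float64(310.6), np.float64(328.6))]
-2 [(np.float64(275.7), np.float64(314.3), np.float64(324.9)), (np.float64(275.1), np.float64(311.9), np.float64(327.3)), (np.float64(275.6), np.float64(310.6), np.float64(328.6))]
[97, 99, 156, 155, 213, 221, 220, 97, 79, 78, 78, 80, 81, 80, 80, 80, 80, 78, 79, 78, 93, 100, 99, 82] [226, 226, 226, 226, 226, 225, 226, 200, 119, 64, 68, 70, 71, 73, 76, 77, 78, 80, 80, 81, 79, 77, 77, 75, 72, 89, 177, 226, 226, 226, 226, 226, 226, 226, 226, 227]
```

>>> step_arm(
  plan=[
    {"offset": [0.14, 0.05, 0], "rot": [0, 0, 0], "gripper": 1.0},
    {"offset": [0.14, 0.05, 1.0], "rot": [0, 0, 0], "gripper": 1.0},
    {"offset": [0.14, 0.05, 2.0], "rot": [0, 0, 0], "gripper": 1.0},
    {"offset": [0.14, 0.05, 2.3], "rot": [0, 0, 0], "gripper": 1.0},
    {"offset": [0.14, 0.05, 2.3], "rot": [0, 0, 0], "gripper": 1.0},
  ],
)

```text
time_s: 8.9
eef_pos: [511.0, 24.2, 152.6]
ee_rot: [-0.0, -0.366, 0.931, 0.0]
force: [-0.5, 1.1, 0.0]
grip_width: 0.167
grip_force: 59.3
```

>>> step_arm(
  plan=[
    {"offset": [0, 0, 0.1], "rot": [0, 0, 0], "gripper": 1.0},
    {"offset": [0, 0, 0.2], "rot": [0, 0, 0], "gripper": 1.0},
    {"offset": [0, 0, 0.2], "rot": [0, 0, 0], "gripper": 1.0},
  ],
)

```text
time_s: 9.2
eef_pos: [511.2, 24.2, 151.4]
ee_rot: [0.0, -0.366, 0.93, -0.0]
force: [0.1, 0.4, -1.0]
grip_width: 0.169
grip_force: 59.3
```

>>> step_arm(
  plan=[
    {"offset": [0, 0, 0.1], "rot": [0, 0, 0], "gripper": 1.0},
    {"offset": [0, 0, 0.2], "rot": [0, 0, 0], "gripper": 1.0},
    {"offset": [0, 0, 0.3], "rot": [0, 0, 0], "gripper": 1.0},
    {"offset": [0, 0, 0.3], "rot": [0, 0, 0], "gripper": 1.0},
  ],
)

```text
time_s: 9.6
eef_pos: [511.3, 24.2, 148.3]
ee_rot: [0.0, -0.366, 0.93, -0.0]
force: [2.1, -0.9, -0.3]
grip_width: 0.169
grip_force: 59.3
```

>>> step_arm(
  plan=[
    {"offset": [0, 0, 0.1], "rot": [0, 0, 0], "gripper": 1.0},
    {"offset": [0, 0, 0.2], "rot": [0, 0, 0], "gripper": 1.0},
    {"offset": [0, 0, 0.3], "rot": [0, 0, 0], "gripper": 1.0},
    {"offset": [0, 0, 0.3], "rot": [0, 0, 0], "gripper": 1.0},
  ],
)

```text
time_s: 10.0
eef_pos: [511.3, 24.2, 145.3]
ee_rot: [0.0, -0.366, 0.93, -0.0]
force: [3.3, -1.0, -0.8]
grip_width: 0.168
grip_force: 59.4
```

>>> step_arm(
  plan=[
    {"offset": [0, 0, 0.1], "rot": [0, 0, 0], "gripper": 1.0},
    {"offset": [0, 0, 0.2], "rot": [0, 0, 0], "gripper": 1.0},
    {"offset": [0, 0, 0.2], "rot": [0, 0, 0], "gripper": 1.0},
  ],
)

```text
time_s: 10.3
eef_pos: [511.3, 24.2, 143.3]
ee_rot: [0.0, -0.366, 0.931, -0.0]
force: [3.1, -1.3, -0.3]
grip_width: 0.167
grip_force: 59.4
```

>>> step_arm(
  plan=[
    {"offset": [0, 0, 0.05], "rot": [0, 0, 0], "gripper": 1.0},
    {"offset": [0, 0, 0.05], "rot": [0, 0, 0], "gripper": 1.0},
  ],
)

```text
time_s: 10.5
eef_pos: [511.2, 24.2, 142.8]
ee_rot: [0.0, -0.366, 0.93, -0.0]
force: [3.6, -1.3, 0.6]
grip_width: 0.169
grip_force: 59.5
```

>>> step_arm(
  plan=[
    {"offset": [0, 0, 0.05], "rot": [0, 0, 0], "gripper": 1.0},
    {"offset": [0, 0, 0.05], "rot": [0, 0, 0], "gripper": 1.0},
  ],
)

```text
time_s: 10.7
eef_pos: [511.2, 24.2, 142.5]
ee_rot: [0.0, -0.366, 0.93, -0.0]
force: [3.1, -1.6, 3.5]
grip_width: 0.165
grip_force: 59.9
```

>>> step_arm(
  plan=[
    {"offset": [0, 0, 0.03], "rot": [0, 0, 0], "gripper": 1.0},
    {"offset": [0, 0, 0.03], "rot": [0, 0, 0], "gripper": 1.0},
    {"offset": [0, 0, 0.03], "rot": [0, 0, 0], "gripper": 1.0},
  ],
)

```text
time_s: 11.0
eef_pos: [511.3, 24.2, 142.4]
ee_rot: [0.0, -0.366, 0.93, -0.0]
force: [2.5, -1.5, 7.0]
grip_width: 0.165
grip_force: 60.3
```

>>> step_arm(
  plan=[
    {"offset": [-0.003, 0.198, 0], "rot": [0, 0, 1.5], "gripper": 1.0},
    {"offset": [-0.01, 0.395, 0], "rot": [0, 0, 3], "gripper": 1.0},
    {"offset": [-0.023, 0.592, 0], "rot": [0, 0, 4.5], "gripper": 1.0},
    {"offset": [-0.041, 0.789, 0], "rot": [0, 0, 6], "gripper": 1.0},
    {"offset": [-0.041, 0.789, 0], "rot": [0, 0, 6], "gripper": 1.0},
  ],
)

```text
time_s: 11.5
eef_pos: [506.4, 30.0, 142.5]
ee_rot: [0.001, -0.317, 0.948, -0.001]
force: [4.5, -2.4, 4.9]
grip_width: 0.167
grip_force: 60.1
```

>>> step_arm(
  plan=[
    {"offset": [-0.003, 0.198, 0], "rot": [0, 0, 1.5], "gripper": 1.0},
    {"offset": [-0.01, 0.395, 0], "rot": [0, 0, 3], "gripper": 1.0},
    {"offset": [-0.023, 0.592, 0], "rot": [0, 0, 4.5], "gripper": 1.0},
    {"offset": [-0.041, 0.789, 0], "rot": [0, 0, 6], "gripper": 1.0},
    {"offset": [-0.041, 0.789, 0], "rot": [0, 0, 6], "gripper": 1.0},
  ],
)

```text
time_s: 12.0
eef_pos: [502.0, 36.5, 142.5]
ee_rot: [0.001, -0.267, 0.964, -0.001]
force: [3.9, -3.5, 5.7]
grip_width: 0.169
grip_force: 60.2
```

>>> step_arm(
  plan=[
    {"offset": [-0.003, 0.198, 0], "rot": [0, 0, 1.5], "gripper": 1.0},
    {"offset": [-0.003, 0.198, 0], "rot": [0, 0, 1.5], "gripper": 1.0},
  ],
)

```text
time_s: 12.2
eef_pos: [501.1, 38.2, 142.5]
ee_rot: [0.001, -0.254, 0.967, -0.001]
force: [4.4, -3.3, 6.0]
grip_width: 0.17
grip_force: 60.2
```

>>> step_arm(
  plan=[
    {"offset": [-0.003, 0.198, 0], "rot": [0, 0, 1.5], "gripper": 1.0},
    {"offset": [-0.003, 0.198, 0], "rot": [0, 0, 1.5], "gripper": 1.0},
  ],
)

```text
time_s: 12.4
eef_pos: [500.1, 39.9, 142.5]
ee_rot: [0.001, -0.242, 0.97, -0.001]
force: [3.7, -3.1, 5.2]
grip_width: 0.166
grip_force: 60.2
```

>>> step_arm(
  plan=[
    {"offset": [-0.003, 0.198, 0], "rot": [0, 0, 1.5], "gripper": 1.0},
    {"offset": [-0.003, 0.198, 0], "rot": [0, 0, 1.5], "gripper": 1.0},
  ],
)

```text
time_s: 12.6
eef_pos: [499.2, 41.7, 142.5]
ee_rot: [0.001, -0.229, 0.973, -0.001]
force: [3.0, -3.9, 4.4]
grip_width: 0.167
grip_force: 60.2
```

>>> step_arm(
  plan=[
    {"offset": [-0.003, 0.198, 0], "rot": [0, 0, 1.5], "gripper": 1.0},
    {"offset": [-0.003, 0.198, 0], "rot": [0, 0, 1.5], "gripper": 1.0},
  ],
)

```text
time_s: 12.8
eef_pos: [498.4, 43.4, 142.5]
ee_rot: [0.001, -0.216, 0.976, -0.001]
force: [4.6, -3.8, 4.3]
grip_width: 0.177
grip_force: 60.2
```

>>> step_arm(
  plan=[
    {"offset": [-0.003, 0.198, 0], "rot": [0, 0, 1.5], "gripper": 1.0},
    {"offset": [-0.003, 0.198, 0], "rot": [0, 0, 1.5], "gripper": 1.0},
  ],
)

```text
time_s: 13.0
eef_pos: [497.6, 45.2, 142.4]
ee_rot: [0.001, -0.203, 0.979, -0.001]
force: [3.7, -4.3, 4.9]
grip_width: 0.169
grip_force: 60.2
```

>>> step_arm(
  plan=[
    {"offset": [-0.003, 0.198, 0], "rot": [0, 0, 1.5], "gripper": 1.0},
    {"offset": [-0.003, 0.198, 0], "rot": [0, 0, 1.5], "gripper": 1.0},
  ],
)

```text
time_s: 13.2
eef_pos: [496.8, 47.1, 142.5]
ee_rot: [0.001, -0.19, 0.982, -0.001]
force: [3.8, -4.0, 5.0]
grip_width: 0.167
grip_force: 60.2
```

>>> step_arm(
  plan=[
    {"offset": [-0.003, 0.198, 0], "rot": [0, 0, 1.5], "gripper": 1.0},
    {"offset": [-0.003, 0.198, 0], "rot": [0, 0, 1.5], "gripper": 1.0},
  ],
)

```text
time_s: 13.4
eef_pos: [496.1, 48.9, 142.5]
ee_rot: [0.001, -0.178, 0.984, -0.001]
force: [3.3, -4.0, 6.2]
grip_width: 0.168
grip_force: 60.2
```

>>> step_arm(
  plan=[
    {"offset": [-0.003, 0.198, 0], "rot": [0, 0, 1.5], "gripper": 1.0},
    {"offset": [-0.003, 0.198, 0], "rot": [0, 0, 1.5], "gripper": 1.0},
  ],
)

```text
time_s: 13.6
eef_pos: [495.4, 50.8, 142.5]
ee_rot: [0.001, -0.165, 0.986, -0.001]
force: [3.2, -3.9, 4.5]
grip_width: 0.17
grip_force: 60.2
```

>>> step_arm(
  plan=[
    {"offset": [-0.003, 0.198, 0], "rot": [0, 0, 1.5], "gripper": 1.0},
    {"offset": [-0.003, 0.198, 0], "rot": [0, 0, 1.5], "gripper": 1.0},
  ],
)

```text
time_s: 13.8
eef_pos: [494.8, 52.6, 142.5]
ee_rot: [0.001, -0.152, 0.988, -0.001]
force: [3.5, -4.3, 4.6]
grip_width: 0.165
grip_force: 60.2
```

>>> step_arm(
  plan=[
    {"offset": [-0.003, 0.198, 0], "rot": [0, 0, 1.5], "gripper": 1.0},
    {"offset": [-0.003, 0.198, 0], "rot": [0, 0, 1.5], "gripper": 1.0},
  ],
)

```text
time_s: 14.0
eef_pos: [494.3, 54.5, 142.5]
ee_rot: [0.001, -0.139, 0.99, -0.001]
force: [3.7, -5.0, 4.1]
grip_width: 0.164
grip_force: 60.2
```

>>> step_arm(
  plan=[
    {"offset": [-0.003, 0.198, 0], "rot": [0, 0, 1.5], "gripper": 1.0},
    {"offset": [-0.003, 0.198, 0], "rot": [0, 0, 1.5], "gripper": 1.0},
  ],
)

```text
time_s: 14.2
eef_pos: [493.8, 56.4, 142.5]
ee_rot: [0.001, -0.126, 0.992, -0.001]
force: [3.3, -3.8, 5.7]
grip_width: 0.168
grip_force: 60.2
```

>>> step_arm(
  plan=[
    {"offset": [-0.003, 0.198, 0], "rot": [0, 0, 1.5], "gripper": 1.0},
    {"offset": [-0.003, 0.198, 0], "rot": [0, 0, 1.5], "gripper": 1.0},
  ],
)

```text
time_s: 14.4
eef_pos: [493.3, 58.4, 142.5]
ee_rot: [0.001, -0.113, 0.994, -0.001]
force: [3.0, -4.1, 4.1]
grip_width: 0.165
grip_force: 60.2
```

>>> step_arm(
  plan=[
    {"offset": [-0.003, 0.198, 0], "rot": [0, 0, 1.5], "gripper": 1.0},
    {"offset": [-0.003, 0.198, 0], "rot": [0, 0, 1.5], "gripper": 1.0},
  ],
)

```text
time_s: 14.6
eef_pos: [492.9, 60.3, 142.4]
ee_rot: [0.001, -0.1, 0.995, -0.001]
force: [4.0, -4.0, 4.9]
grip_width: 0.169
grip_force: 60.2
```

>>> step_arm(
  plan=[
    {"offset": [-0.003, 0.198, 0], "rot": [0, 0, 1.5], "gripper": 1.0},
    {"offset": [-0.003, 0.198, 0], "rot": [0, 0, 1.5], "gripper": 1.0},
  ],
)

```text
time_s: 14.8
eef_pos: [492.5, 62.2, 142.5]
ee_rot: [0.001, -0.087, 0.996, -0.001]
force: [3.5, -4.2, 4.8]
grip_width: 0.169
grip_force: 60.2
```

>>> step_arm(
  plan=[
    {"offset": [-0.02, 0.198, 0], "rot": [0, 0, 1.5], "gripper": 1.0},
    {"offset": [-0.02, 0.198, 0], "rot": [0, 0, 1.5], "gripper": 1.0},
  ],
)

```text
time_s: 15.0
eef_pos: [492.3, 64.2, 142.4]
ee_rot: [0.001, -0.074, 0.997, -0.001]
force: [3.1, -4.7, 6.7]
grip_width: 0.168
grip_force: 60.3
```

>>> step_arm(
  plan=[
    {"offset": [-0.003, 0.198, 0], "rot": [0, 0, 1.5], "gripper": 1.0},
    {"offset": [-0.003, 0.198, 0], "rot": [0, 0, 1.5], "gripper": 1.0},
  ],
)

```text
time_s: 15.2
eef_pos: [492.0, 66.1, 142.5]
ee_rot: [0.001, -0.061, 0.998, -0.001]
force: [3.2, -4.8, 6.4]
grip_width: 0.165
grip_force: 60.3
```

>>> step_arm(
  plan=[
    {"offset": [-0.003, 0.198, 0], "rot": [0, 0, 1.5], "gripper": 1.0},
    {"offset": [-0.003, 0.198, 0], "rot": [0, 0, 1.5], "gripper": 1.0},
  ],
)

```text
time_s: 15.4
eef_pos: [491.8, 68.1, 142.5]
ee_rot: [0.001, -0.048, 0.999, -0.001]
force: [3.3, -6.0, 5.4]
grip_width: 0.165
grip_force: 60.3
```

>>> step_arm(
  plan=[
    {"offset": [-0.003, 0.198, 0], "rot": [0, 0, 1.5], "gripper": 1.0},
    {"offset": [-0.003, 0.198, 0], "rot": [0, 0, 1.5], "gripper": 1.0},
  ],
)

```text
time_s: 15.6
eef_pos: [491.6, 70.1, 142.4]
ee_rot: [0.001, -0.035, 0.999, -0.001]
force: [3.3, -4.3, 6.3]
grip_width: 0.167
grip_force: 60.3
```

>>> step_arm(
  plan=[
    {"offset": [-0.003, 0.198, 0], "rot": [0, 0, 1.5], "gripper": 1.0},
    {"offset": [-0.003, 0.198, 0], "rot": [0, 0, 1.5], "gripper": 1.0},
  ],
)

```text
time_s: 15.8
eef_pos: [491.5, 72.0, 142.4]
ee_rot: [0.001, -0.021, 1.0, -0.001]
force: [2.4, -5.5, 5.9]
grip_width: 0.172
grip_force: 60.3
```

>>> step_arm(
  plan=[
    {"offset": [-0.003, 0.198, 0], "rot": [0, 0, 1.5], "gripper": 1.0},
    {"offset": [-0.003, 0.198, 0], "rot": [0, 0, 1.5], "gripper": 1.0},
  ],
)

```text
time_s: 16.0
eef_pos: [491.5, 74.0, 142.4]
ee_rot: [0.001, -0.008, 1.0, -0.001]
force: [2.1, -5.3, 6.0]
grip_width: 0.168
grip_force: 60.3
```

>>> step_arm(
  plan=[
    {"offset": [-0.003, 0.198, 0], "rot": [0, 0, 1.5], "gripper": 1.0},
    {"offset": [-0.003, 0.198, 0], "rot": [0, 0, 1.5], "gripper": 1.0},
  ],
)

```text
time_s: 16.2
eef_pos: [491.5, 76.0, 142.4]
ee_rot: [0.001, 0.005, 1.0, -0.001]
force: [3.1, -5.2, 6.1]
grip_width: 0.167
grip_force: 60.3
```

>>> step_arm(
  plan=[
    {"offset": [-0.003, 0.198, 0], "rot": [0, 0, 1.5], "gripper": 1.0},
    {"offset": [-0.003, 0.198, 0], "rot": [0, 0, 1.5], "gripper": 1.0},
  ],
)

```text
time_s: 16.4
eef_pos: [491.5, 77.9, 142.4]
ee_rot: [0.001, 0.018, 1.0, -0.001]
force: [3.4, -5.3, 5.6]
grip_width: 0.165
grip_force: 60.3
```

>>> step_arm(
  plan=[
    {"offset": [-0.02, 0.198, 0], "rot": [0, 0, 1.5], "gripper": 1.0},
    {"offset": [-0.02, 0.198, 0], "rot": [0, 0, 1.5], "gripper": 1.0},
  ],
)

```text
time_s: 16.6
eef_pos: [491.7, 79.9, 142.4]
ee_rot: [0.0, 0.031, 1.0, -0.001]
force: [2.9, -5.5, 6.1]
grip_width: 0.17
grip_force: 60.4
```

>>> step_arm(
  plan=[
    {"offset": [-0.003, 0.198, 0], "rot": [0, 0, 1.5], "gripper": 1.0},
    {"offset": [-0.003, 0.198, 0], "rot": [0, 0, 1.5], "gripper": 1.0},
  ],
)

```text
time_s: 16.8
eef_pos: [491.8, 81.8, 142.4]
ee_rot: [0.0, 0.044, 0.999, -0.001]
force: [2.4, -4.4, 6.2]
grip_width: 0.167
grip_force: 60.3
```

>>> step_arm(
  plan=[
    {"offset": [-0.003, 0.198, 0], "rot": [0, 0, 1.5], "gripper": 1.0},
    {"offset": [-0.003, 0.198, 0], "rot": [0, 0, 1.5], "gripper": 1.0},
  ],
)

```text
time_s: 17.0
eef_pos: [492.1, 83.8, 142.4]
ee_rot: [0.0, 0.057, 0.998, -0.001]
force: [1.7, -6.0, 6.4]
grip_width: 0.167
grip_force: 60.3
```

>>> step_arm(
  plan=[
    {"offset": [-0.003, 0.198, 0], "rot": [0, 0, 1.5], "gripper": 1.0},
    {"offset": [-0.003, 0.198, 0], "rot": [0, 0, 1.5], "gripper": 1.0},
  ],
)

```text
time_s: 17.2
eef_pos: [492.3, 85.8, 142.4]
ee_rot: [0.0, 0.07, 0.998, -0.001]
force: [2.3, -4.6, 5.9]
grip_width: 0.163
grip_force: 60.2
```

>>> step_arm(
  plan=[
    {"offset": [-0.003, 0.198, 0], "rot": [0, 0, 1.5], "gripper": 1.0},
    {"offset": [-0.003, 0.198, 0], "rot": [0, 0, 1.5], "gripper": 1.0},
  ],
)

```text
time_s: 17.4
eef_pos: [492.6, 87.9, 142.3]
ee_rot: [0.0, 0.083, 0.997, -0.0]
force: [3.1, -4.5, 4.8]
grip_width: 0.171
grip_force: 60.0
```

>>> step_arm(
  plan=[
    {"offset": [-0.003, 0.198, 0], "rot": [0, 0, 1.5], "gripper": 1.0},
    {"offset": [-0.003, 0.198, 0], "rot": [0, 0, 1.5], "gripper": 1.0},
  ],
)

```text
time_s: 17.6
eef_pos: [492.9, 90.0, 142.1]
ee_rot: [0.0, 0.096, 0.995, -0.0]
force: [3.8, -2.5, 2.7]
grip_width: 0.164
grip_force: 59.6
```

>>> step_arm(
  plan=[
    {"offset": [-0.003, 0.198, 0], "rot": [0, 0, 1.5], "gripper": 1.0},
    {"offset": [-0.003, 0.198, 0], "rot": [0, 0, 1.5], "gripper": 1.0},
  ],
)

```text
time_s: 17.8
eef_pos: [493.3, 92.0, 142.0]
ee_rot: [0.0, 0.109, 0.994, -0.0]
force: [3.6, -3.6, 1.5]
grip_width: 0.167
grip_force: 59.6
```

>>> step_arm(
  plan=[
    {"offset": [-0.003, 0.198, 0], "rot": [0, 0, 1.5], "gripper": 1.0},
    {"offset": [-0.003, 0.198, 0], "rot": [0, 0, 1.5], "gripper": 1.0},
  ],
)

```text
time_s: 18.0
eef_pos: [493.8, 93.9, 142.0]
ee_rot: [0.0, 0.122, 0.993, -0.0]
force: [4.6, -3.0, 2.7]
grip_width: 0.168
grip_force: 59.6
```

Fz dropped and z sank between y≈89 and 94, so the nose is over a hole. I'll step back one increment and probe gently downward.

>>> step_arm(
  plan=[
    {"offset": [-0.003, -0.198, 0], "rot": [0, 0, -1.5], "gripper": 1.0},
    {"offset": [-0.003, -0.198, 0], "rot": [0, 0, -1.5], "gripper": 1.0},
    {"offset": [-0.003, -0.198, 0], "rot": [0, 0, -1.5], "gripper": 1.0},
  ],
)

```text
time_s: 18.3
eef_pos: [493.2, 92.3, 141.9]
ee_rot: [0.0, 0.109, 0.994, 0.0]
force: [5.3, 1.3, 0.1]
grip_width: 0.165
grip_force: 59.4
```

>>> step_arm(
  plan=[
    {"offset": [0, 0, 0.05], "rot": [0, 0, 0], "gripper": 1.0},
    {"offset": [0, 0, 0.05], "rot": [0, 0, 0], "gripper": 1.0},
  ],
)

```text
time_s: 18.5
eef_pos: [493.2, 92.3, 141.5]
ee_rot: [0.0, 0.109, 0.994, 0.0]
force: [5.0, 1.4, 0.9]
grip_width: 0.167
grip_force: 59.6
```

>>> step_arm(
  plan=[
    {"offset": [0, 0, 0.05], "rot": [0, 0, 0], "gripper": 1.0},
    {"offset": [0, 0, 0.05], "rot": [0, 0, 0], "gripper": 1.0},
  ],
)

```text
time_s: 18.7
eef_pos: [493.2, 92.2, 141.0]
ee_rot: [0.0, 0.109, 0.994, 0.0]
force: [4.1, 0.6, 1.7]
grip_width: 0.171
grip_force: 59.6
```

>>> step_arm(
  plan=[
    {"offset": [-0.03, 0, 0.05], "rot": [0, 0, 0], "gripper": 1.0},
    {"offset": [-0.03, 0, 0.05], "rot": [0, 0, 0], "gripper": 1.0},
  ],
)

```text
time_s: 18.9
eef_pos: [493.3, 92.2, 140.4]
ee_rot: [-0.0, 0.109, 0.994, 0.0]
force: [4.5, -0.0, 1.0]
grip_width: 0.17
grip_force: 59.6
```

>>> step_arm(
  plan=[
    {"offset": [0, 0, 0.05], "rot": [0, 0, 0], "gripper": 1.0},
    {"offset": [0, 0, 0.05], "rot": [0, 0, 0], "gripper": 1.0},
  ],
)

```text
time_s: 19.1
eef_pos: [493.3, 92.2, 139.9]
ee_rot: [-0.0, 0.109, 0.994, 0.0]
force: [3.9, 0.5, 0.8]
grip_width: 0.168
grip_force: 59.6
```

>>> step_arm(
  plan=[
    {"offset": [0, 0, 0.05], "rot": [0, 0, 0], "gripper": 1.0},
    {"offset": [0, 0, 0.05], "rot": [0, 0, 0], "gripper": 1.0},
  ],
)

```text
time_s: 19.3
eef_pos: [493.3, 92.1, 139.4]
ee_rot: [-0.0, 0.109, 0.994, -0.0]
force: [5.6, -0.0, 2.0]
grip_width: 0.169
grip_force: 59.6
```

>>> step_arm(
  plan=[
    {"offset": [-0.03, 0, 0.05], "rot": [0, 0, 0], "gripper": 1.0},
    {"offset": [-0.03, 0, 0.1], "rot": [0, 0, 0], "gripper": 1.0},
    {"offset": [-0.03, 0, 0.1], "rot": [0, 0, 0], "gripper": 1.0},
  ],
)

```text
time_s: 19.6
eef_pos: [493.5, 92.1, 138.2]
ee_rot: [-0.0, 0.109, 0.994, -0.0]
force: [2.6, 0.1, -0.1]
grip_width: 0.169
grip_force: 59.5
```

>>> step_arm(
  plan=[
    {"offset": [0, 0, 0.05], "rot": [0, 0, 0], "gripper": 1.0},
    {"offset": [0, 0, 0.1], "rot": [0, 0, 0], "gripper": 1.0},
    {"offset": [0, 0, 0.1], "rot": [0, 0, 0], "gripper": 1.0},
  ],
)

```text
time_s: 19.9
eef_pos: [493.5, 92.0, 137.3]
ee_rot: [-0.0, 0.109, 0.994, -0.0]
force: [3.1, -0.2, 0.7]
grip_width: 0.169
grip_force: 59.4
```

Free descent with low forces. Home is at TCP z≈131.6.

>>> step_arm(
  plan=[
    {"offset": [0, 0, 0.1], "rot": [0, 0, 0], "gripper": 1.0},
    {"offset": [0, 0, 0.2], "rot": [0, 0, 0], "gripper": 1.0},
    {"offset": [0, 0, 0.2], "rot": [0, 0, 0], "gripper": 1.0},
  ],
)

```text
time_s: 20.2
eef_pos: [493.5, 92.0, 135.2]
ee_rot: [-0.0, 0.109, 0.994, -0.0]
force: [2.9, -0.2, -1.8]
grip_width: 0.167
grip_force: 59.3
```

>>> step_arm(
  plan=[
    {"offset": [0, 0, 0.1], "rot": [0, 0, 0], "gripper": 1.0},
    {"offset": [0, 0, 0.2], "rot": [0, 0, 0], "gripper": 1.0},
    {"offset": [0, 0, 0.2], "rot": [0, 0, 0], "gripper": 1.0},
  ],
)

```text
time_s: 20.5
eef_pos: [493.6, 92.0, 133.3]
ee_rot: [-0.0, 0.109, 0.994, -0.0]
force: [0.8, -1.0, -2.0]
grip_width: 0.171
grip_force: 59.2
```

>>> step_arm(
  plan=[
    {"offset": [0, 0, 0.05], "rot": [0, 0, 0], "gripper": 1.0},
    {"offset": [0, 0, 0.1], "rot": [0, 0, 0], "gripper": 1.0},
    {"offset": [0, 0, 0.1], "rot": [0, 0, 0], "gripper": 1.0},
  ],
)

```text
time_s: 20.8
eef_pos: [493.6, 92.0, 132.4]
ee_rot: [-0.0, 0.109, 0.994, -0.0]
force: [1.8, -0.7, -0.2]
grip_width: 0.166
grip_force: 59.3
```

>>> step_arm(
  plan=[
    {"offset": [0, 0, 0.05], "rot": [0, 0, 0], "gripper": 1.0},
    {"offset": [0, 0, 0.05], "rot": [0, 0, 0], "gripper": 1.0},
  ],
)

```text
time_s: 21.0
eef_pos: [493.6, 92.1, 131.9]
ee_rot: [-0.0, 0.109, 0.994, -0.0]
force: [0.4, -1.0, 0.3]
grip_width: 0.165
grip_force: 59.3
```

>>> step_arm(
  plan=[
    {"offset": [0, 0, 0.05], "rot": [0, 0, 0], "gripper": 1.0},
    {"offset": [0, 0, 0.05], "rot": [0, 0, 0], "gripper": 1.0},
  ],
)

```text
time_s: 21.2
eef_pos: [493.6, 92.1, 131.6]
ee_rot: [-0.0, 0.109, 0.994, -0.0]
force: [0.2, -0.8, 2.7]
grip_width: 0.166
grip_force: 59.7
```

>>> step_arm(
  plan=[
    {"offset": [0, 0, 0.05], "rot": [0, 0, 0], "gripper": 1.0},
    {"offset": [0, 0, 0.05], "rot": [0, 0, 0], "gripper": 1.0},
  ],
)

```text
time_s: 21.4
eef_pos: [493.7, 92.1, 131.5]
ee_rot: [0.0, 0.109, 0.994, -0.0]
force: [-2.5, -0.6, 8.1]
grip_width: 0.165
grip_force: 60.5
```

The collar has seated exactly where predicted. Now release and retreat.

>>> step_arm(
  plan=[
    {"offset": [0, 0, 0], "rot": [0, 0, 0], "gripper": 4.0},
    {"offset": [0, 0, 0], "rot": [0, 0, 0], "gripper": 4.0},
    {"offset": [0, 0, 0], "rot": [0, 0, 0], "gripper": 4.0},
    {"offset": [0, 0, 0], "rot": [0, 0, 0], "gripper": 4.0},
    {"offset": [0, 0, 0], "rot": [0, 0, 0], "gripper": 4.0},
  ],
)

```text
time_s: 21.9
eef_pos: [493.6, 92.1, 130.9]
ee_rot: [-0.0, 0.109, 0.994, 0.0]
force: [-0.2, 0.6, 0.5]
grip_width: 0.468
grip_force: 0.0
```

>>> step_arm(
  plan=[
    {"offset": [0, 0, -1.0], "rot": [0, 0, 0], "gripper": 4.0},
    {"offset": [0, 0, -3.0], "rot": [0, 0, 0], "gripper": 4.0},
    {"offset": [0, 0, -6.0], "rot": [0, 0, 0], "gripper": 4.0},
    {"offset": [0, 0, -10.0], "rot": [0, 0, 0], "gripper": 4.0},
    {"offset": [0, 0, -10.0], "rot": [0, 0, 0], "gripper": 4.0},
    {"offset": [0, 0, -10.0], "rot": [0, 0, 0], "gripper": 4.0},
  ],
)

```text
time_s: 22.5
eef_pos: [493.7, 92.1, 231.8]
ee_rot: [0.001, 0.109, 0.994, 0.0]
force: [-0.8, -0.4, -0.1]
grip_width: 0.469
grip_force: 0.0
```

Run:
```python
from h import *
w=cap("wrist"); cv2.imwrite("pics/w9.png",w["color"][...,::-1]); P=cloud(w)
m=(P[...,2]>75)&(P[...,2]<110)&(np.hypot(P[...,0]-494,P[...,1]-92)<25)
print(sense()["force"],sense()["grip_force"],"pin top z",np.nanpercentile(P[m][:,2],[50,90,98]),np.nanmean(P[m],0))
```

```text
[ 0.77244798 -0.41870876 -0.22838916] 0.0 pin top z [90.02241698 91.5282282  92.1669965 ] [492.39567611  93.3628653   88.15077935]
```

View pics/w9.png

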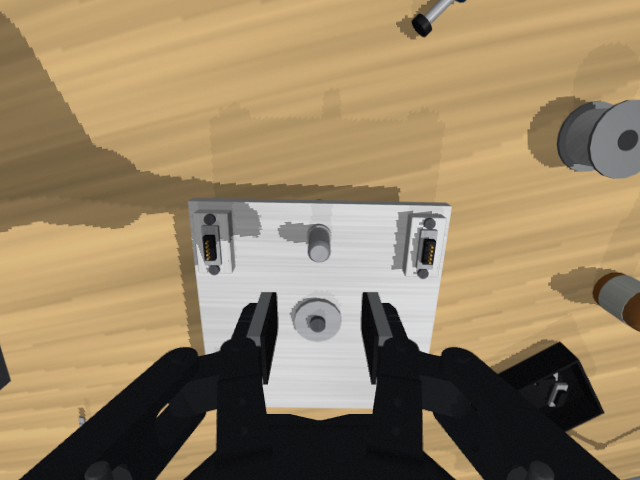

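The pin stands upright in the bore at (319,245), with its top at z≈91 (53+38 expected) and the gripper clear of it.

```bash
python3 -c "
from rig import *
print(finish_job())"
```

```text
the job is handed in; nothing more can be done
None
```

The pin is home in an index hole with its collar on the turntable, released with the gripper clear, and the job was handed in at about 22.5 s; the hand-in returned no verdict.

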